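# Hang the lemon basket on the sprung balance

### The job

Weigh the lemon: take the blue basket with the lemon in it by the wooden grip block on its handle and hang it with the middle of the bare handle bar, just below the block, in the hook of the white spring balance. Let the hook take the weight gently, so that it never bangs down onto its lower stop, then let go, draw clear and wait until the basket hangs still and level with the lemon inside. Leave the garlic and the dark-capped jar where they are.

Things in the scene. Friction and masses are not known exactly. Their poses are not given: they have to be found in the camera images.
- basket: Loose blue open basket, 100 x 120 x 55 mm (own x, y, z), walls 4 mm, with a rigid steel handle over it. Origin: centre of the underside; z up. The handle's level bar (8 mm bare wire) runs along y, axis 150 mm above the underside, out to y = +-62 mm, where its legs go down. A wooden grip block stands on the bar's middle. 0.25 to 0.46 kg with the lemon; may hang either way round.
- bar_mid (a point): Middle of the handle bar's axis, under the grip block, 150 mm above the basket's underside: the place that goes in the hook. The bar is bare from below here; the block begins 9 mm above its axis. To get there the hook's lip must enter the handle's loop from the front, below the bar and between the legs (which stand from bar to basket at y = +-62 mm).
- grip (a point): Centre of the wooden grip block: 16 mm (basket's x) by 28 mm (y) by 44 mm high, 31 mm above bar_mid, 181 mm above the underside. Pinched across its 28 mm, the fingers pass on either side of the hook.
- balance: Spring balance fixed to the worktop. Origin: on the worktop straight below the hook; x points from the hook back to the white housing, z up. Base plate 14 mm high, x from -45 to +195 mm, 130 mm wide. Housing 76 mm wide, x from +120 to +170 mm, top at 272 mm.
- hook_seat (a point): Where the bar's axis lies when hung in the steel hook; 240 mm above the worktop when empty, sinks with the hook. Axes as the balance's. Hook: 8 mm wire in the x-z plane, open upwards. Front lip (x = -27 mm) tops out 26 mm above this point; at the rear a level arm (axis 16 mm above it) runs from x = +28 mm to the housing. The mouth narrows to the seat: a bar lowered within 12 mm slides home.
- hook_arm (a joint): How far the hook has sunk, m: 0 empty (upper stop), 0.055 at the lower stop. Spring of 180 N/m, lightly damped: the basket with the lemon settles at 0.012 to 0.027 after bobbing for 1 to 2 s.
- lemon: Yellow lemon, 71 x 53 x 51 mm, loose in the basket. Origin: centre of its underside.
- garlic: Bystander: garlic bulb, 56 mm. Origin: centre of its underside.
- pepper_jar: Bystander: glass spice jar with dark cap, 41 mm across, 105 mm high. Origin: centre of its underside.

How it is judged:
By the outcome, as a careful person would: the job done as asked, in the order asked, and still so for the second after the job is handed in, with the robot touching nothing.
It also fails if it takes over 58 s, if anything falls off the work surface, if the arm or the gripper's body presses on something with over 40 N, if the wrist force passes 120 N, or if a joint passes its speed limit or range.

### The arm

A 6-joint arm with a two-finger parallel gripper is mounted at the origin on a cart in front of the work surface, level with it; the furniture and walls round the work are solid. World frame = base frame: x ahead of the robot, y to its left, z up, the work surface at z = 0. Lengths are in m, angles in rad, forces in N, time in s.
With the tool pointing down it reaches from about 0.375 to 0.9 m from the base axis. Payload 3.1 kg.
Tool frame: the origin (TCP) lies at the very end of the fingers, on their centre line; the grasp point (between the pads) lies 19 mm behind it; z points along the fingers, y is the direction in which the jaws open and shut (so a half turn about z gives the same grasp; the last joint's range is limited). The gripper opens to 87 mm and grips with 3 to 60 N. Pads are 19 mm wide; open, the fingers measure 117 mm over their backs; the gripper's body (75 mm by 190 mm) begins 51 mm behind the grasp point.
Start: joints at [-1.526, 0.527, 1.433, -0, 1.181, -0.178], TCP at [0.139, -0.609, 0.223] pointing down, gripper open.
Joint ranges: [-3.08, 3.08], [-0.75, 2.2], [0.22, 2.44], [-1.43, 4.57], [0, 2.65], [-2.85, 2.85]. Speed limits (rad/s): [2.79, 2.79, 3.14, 3.14, 3.14, 3.14].

### API

Orientations are given as a unit quaternion [x, y, z, w].
In Python, from rig import robot, optics gives the robot as it stands.
- The arm moves only by the shell command python3 -m inch 'ROWS' [FORCE]. ROWS is JSON, a list of rows, each an object of numbers: "ax", "ay", "az": the turn, a rotation vector about the tool's x, y, z in rad; "dx", "dy", "dz": the shift along the tool's x, y, z in mm; "gripper": the opening in per cent of the stroke, from 0 (shut) to 100 (fully open). In form: [{"ax": .., "ay": .., "az": .., "dx": .., "dy": .., "dz": .., "gripper": ..}, ...]. A call has 1 to 8 rows; each row shifts and turns the commanded pose from where the row before left it, along the tool's axes as they then stand; what a row does not reach is not made up. A row lasts 1/10 s, in which the tool goes at most 50 mm and 8.59 degrees, less where a joint would pass 70% of its speed; a pose out of reach is approached as far as the arm can. A call with a gripper value outside its range is refused whole. The fingers move at their own pace and stop on an object; FORCE is the grip in N (left out, the last holds). Time passes only in rows, so rows that do not move let the fingers close. It gives the time, the measured TCP pose, the force and the opening at its end, in the units of the state.
- robot.get_obs(): the state, without advancing time (a new reading comes with each control period).
- optics.camera(name): name is "scene" or "top" or "wrist"; returns a dict with "img" (400x640x3 uint8, red, green, blue), "depth" (400x640 float32, m along the optical axis (not along the pixel's ray), 0 where there is no reading), "camera_matrix" (3x3 intrinsics, pixels), "k1" (the pictures are not rectified: a ray, as slopes to the right and down, at radius r is drawn at 1 + k1 r^2 times it, then the intrinsics apply), "position" and "attitude" of the camera in the world. Camera axes: x right, y up, looking along -z (the intrinsics and any distortion apply to the point x, -y, -z); pixel columns grow to the right and rows downward; lengths in m; the calibration is good to about 2 mm. A picture is of the moment at which its call begins.
- robot.hand_in(): hands the job in, once; it reports no verdict.
The state is a dict: "time": time; "q": joint angles; "joint_velocities": joint speeds; "joint_torque": joint torques, N m; "position": TCP position; "tool_rot": TCP orientation; "ft_force": force on the tool from outside, world axes, zero at the start; "moment": the same for the moment, N m; "grip_width": finger opening in m.
Only numpy, scipy, OpenCV 4.12 (cv2) and the standard library are available. Lean on these libraries where they do the work, as an engineer would, in place of code of your own. Each camera call takes 0.05 s, during which the arm holds its last target.

## Working session

There is one attempt and no reset: what is moved stays moved. The work goes in short steps, Python scripts to look and compute and a shell command to move; the robot and the scene stay as the last step left them, time stands still between calls to the robot, and variables do not carry over. Pictures are saved under pics/ and viewed, and the job is handed in when it is done.

```bash
ls; mkdir -p pics; cat > h.py <<'E'
import numpy as np, cv2
from rig import robot, optics
from scipy.spatial.transform import Rotation as R
def shot(n,f):
    c=optics.camera(n); np.save(f'pics/{f}.npy',c,allow_pickle=True)
    cv2.imwrite(f'pics/{f}.png',c['img'][:,:,::-1]); return c
def load(f): return np.load(f'pics/{f}.npy',allow_pickle=True).item()
def att(c):
    a=np.array(c['attitude']); return a if a.shape==(3,3) else R.from_quat(a).as_matrix()
def slopes(c,u,v):
    K=np.array(c['camera_matrix']); p=np.array([(u-K[0,2])/K[0,0],(v-K[1,2])/K[1,1]])
    s=p.copy()
    for _ in range(20): s=p/(1+c['k1']*(s@s))
    return s
def ray(c,u,v):
    s=slopes(c,u,v); return np.array(c['position']),att(c)@np.array([s[0],-s[1],-1])
def pt(c,u,v,d=None):
    o,r=ray(c,u,v); 
    if d is None: d=c['depth'][int(round(v)),int(round(u))]
    return o+r*d
def cloud(c):
    K=np.array(c['camera_matrix']); v,u=np.mgrid[:400,:640]
    p=np.stack([(u-K[0,2])/K[0,0],(v-K[1,2])/K[1,1]],-1); s=p.copy()
    for _ in range(20): s=p/(1+c['k1']*(s**2).sum(-1,keepdims=True))
    d=c['depth'][...,None]
    return np.array(c['position'])+(np.concatenate([s[...,:1],-s[...,1:],-np.ones_like(d)],-1)*d)@att(c).T
def proj(c,P):
    q=att(c).T@(np.array(P)-np.array(c['position'])); s=np.array([q[0],-q[1]])/-q[2]
    s=s*(1+c['k1']*(s@s)); K=np.array(c['camera_matrix']); return K[0,0]*s[0]+K[0,2],K[1,1]*s[1]+K[1,2]
def crop(f,x,y,w,h,k,g):
    i=cv2.imread(f'pics/{f}.png')[y:y+h,x:x+w]; cv2.imwrite(f'pics/{g}.png',cv2.resize(i,None,fx=k,fy=k,interpolation=cv2.INTER_CUBIC))
E
python3 - <<'E'
from h import *
for n in ['scene','top','wrist']:
    c=shot(n,n+'0'); print(n,c['position'],c['attitude'],c['k1'],c['camera_matrix'])
o=robot.get_obs(); print(o)
E
```

```text
pics
scene [ 0.34579603 -0.56385356  0.99727301] [ 0.31307992 -0.05994199 -0.19346044  0.92787983] -0.09581365102985963 [[479.8765851    0.         322.19789534]
 [  0.         479.8765851  203.14267043]
 [  0.           0.           1.        ]]
top [0.38048254 0.01997181 1.30719836] [ 0.06340108 -0.07146556 -0.70366835  0.70407658] -0.09544909687739028 [[492.42321819   0.         324.68176023]
 [  0.         492.42321819 195.48895922]
 [  0.           0.           1.        ]]
wrist [ 0.21264387 -0.59157877  0.38458196] [-0.10807495  0.08671662 -0.61762628  0.77416911] -0.0061644479928856305 [[287.25354005   0.         319.56566027]
 [  0.         287.25354005 200.54827904]
 [  0.           0.           1.        ]]
{'time': 0.15, 'q': array([-1.52548652e+00,  5.28289392e-01,  1.43359014e+00, -4.17447945e-05,
        1.18138238e+00, -1.78466988e-01]), 'joint_velocities': array([-6.13279080e-04, -2.54216565e-03, -4.76912292e-03, -8.44708987e-04,
       -6.25175207e-05,  2.15807180e-04]), 'joint_torque': array([ 1.41313300e-03, -4.40427876e+01, -1.76843905e+01,  6.32845773e-02,
        5.52249304e-02, -1.11749807e-04]), 'position': array([ 0.13870796, -0.60884919,  0.22177951]), 'tool_rot': array([ 9.93745788e-01,  1.11662939e-01,  3.62671400e-05, -8.34065430e-04]), 'ft_force': array([-0.94514348,  0.79976314, -0.27860637]), 'moment': array([-0.00258632, -0.02978583,  0.02495575]), 'grip_width': 0.08683788821613575}
```

View pics/scene0.png

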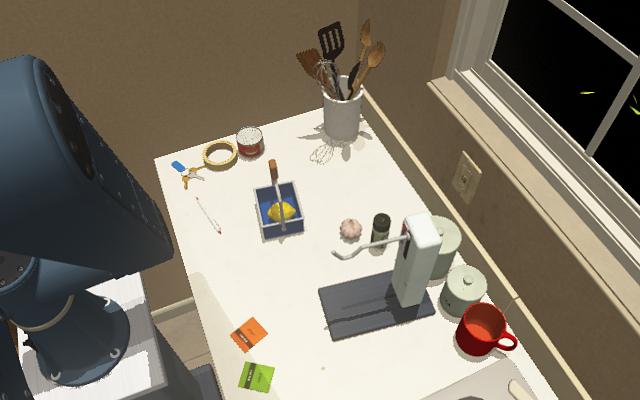

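View pics/top0.png

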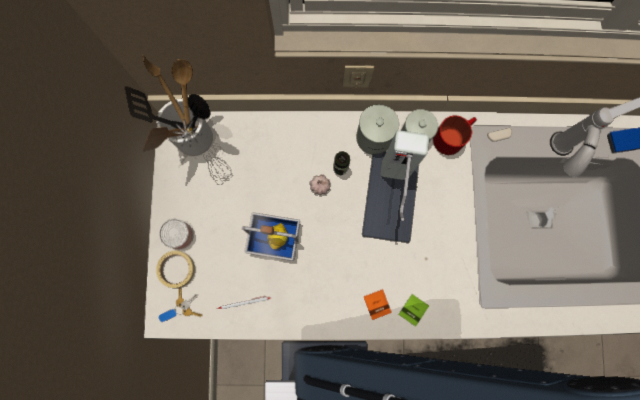

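View pics/wrist0.png

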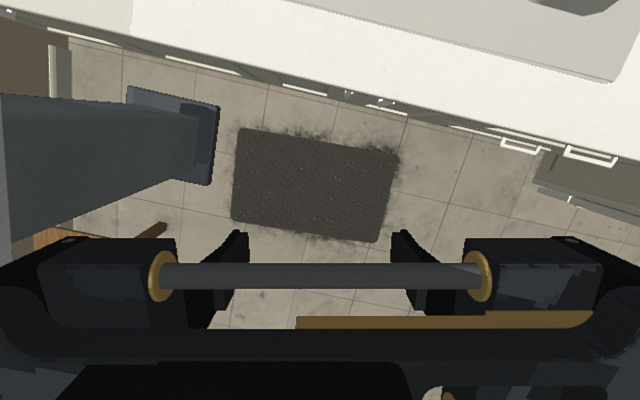

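The basket is at about (280,205) in scene and (273,238) in top. The balance hook is at (345,252) in scene and (405,212) in top. The garlic and jar stand between the two.

```bash
python3 - <<'E'
from h import *
crop('scene0',235,140,110,110,5,'s_b'); crop('scene0',310,190,140,160,4,'s_h')
crop('top0',230,195,90,80,8,'t_b'); crop('top0',350,120,90,140,4,'t_h')
for f in ['top0','scene0']:
    c=load(f); X=cloud(c); ok=c['depth']>0
    # table check
    print(f, np.median(X[250:300,200:230].reshape(-1,3) if f=='top0' else X[250:300,210:230].reshape(-1,3),axis=0))
E
```

```text
top0 [0.41956812 0.2952557  0.0009702 ]
scene0 [0.33067146 0.03704537 0.00078875]
```

View pics/s_b.png

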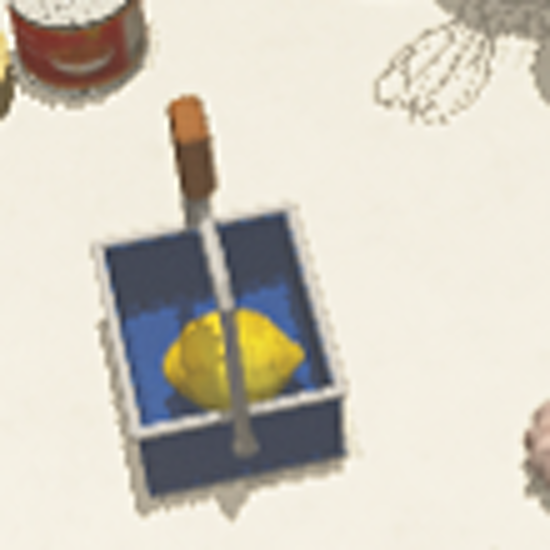

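View pics/s_h.png

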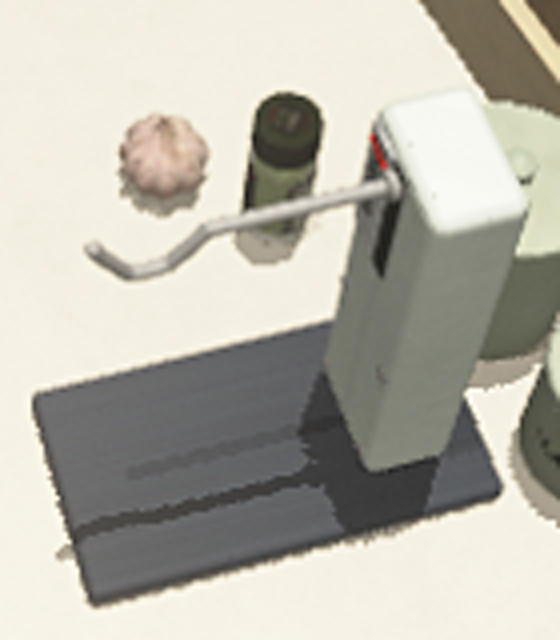

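View pics/t_b.png

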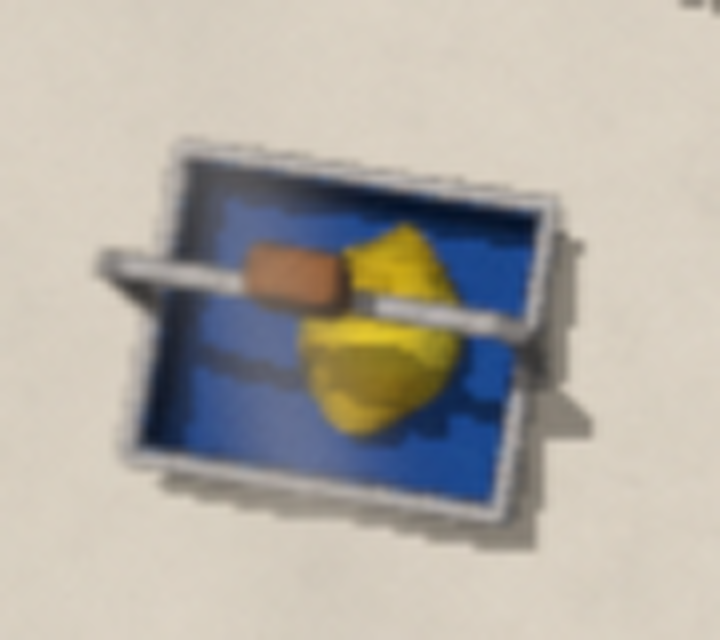

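View pics/t_h.png

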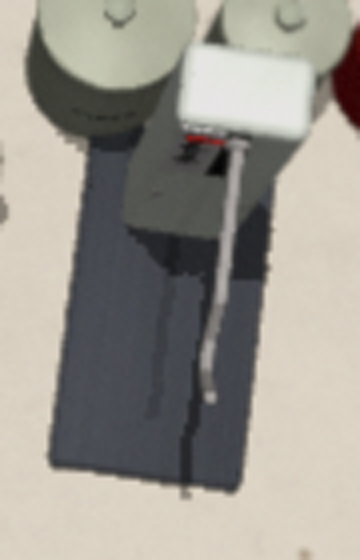

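```bash
python3 - <<'E'
from h import *
t=load('top0'); s=load('scene0')
def onz(c,u,v,z):
    o,r=ray(c,u,v); return o+r*(z-o[2])/r[2]
def T(x,y,x0,y0,k): return (x+.5)/k-.5+x0,(y+.5)/k-.5+y0
def show(c,l,z,pts,a):
    P=np.array([onz(c,*T(*p,*a),z) for p in pts]); print(l,P[:,:2].round(4).tolist(),'mean',P.mean(0)[:2].round(4)); return P
tb=(230,195,8); sb=(235,140,5); th=(350,120,4); sh=(310,190,4)
P=show(t,'rim top',.055,[(185,148),(552,202),(500,515),(130,455)],tb)
for i in range(4): e=P[(i+1)%4]-P[i]; print(np.linalg.norm(e),np.degrees(np.arctan2(e[1],e[0])))
P=show(s,'rim sc',.055,[(100,243),(293,210),(340,388),(138,432)],sb)
for i in range(4): e=P[(i+1)%4]-P[i]; print(np.linalg.norm(e),np.degrees(np.arctan2(e[1],e[0])))
show(t,'block',.203,[(252,245),(345,257),(338,308),(247,295)],tb)
show(t,'bar ends',.15,[(105,262),(525,328)],tb)
show(s,'bar ends',.15,[(180,110+90),(245,445)],sb)
P=show(t,'base',.014,[(52,465),(240,490)],th); e=P[1]-P[0]; print(np.linalg.norm(e),np.degrees(np.arctan2(e[1],e[0])))
P=show(s,'base',.014,[(35,398),(92,593),(498,488)],sh)
for i in range(2): e=P[i+1]-P[i]; print(np.linalg.norm(e),np.degrees(np.arctan2(e[1],e[0])))
P=show(t,'hous',.272,[(190,45),(312,55),(305,135),(180,120)],th)
for i in range(4): e=P[(i+1)%4]-P[i]; print(np.linalg.norm(e),np.degrees(np.arctan2(e[1],e[0])))
show(t,'hooktip',.266,[(209,397)],th)
show(s,'hooktip',.266,[(93,246)],sh)
for c,l in((t,'t'),(s,'s')):
    X=cloud(c); m=(X[...,2]>.19)&(X[...,2]<.21)&(X[...,0]<.62)&(c['depth']>0)
    v,u=np.where(m)
    Q=X[m]; 
    # block
    k=(Q[:,1]>.03)&(Q[:,1]<.25)&(Q[:,0]>.35); print(l,'blocktop',k.sum(),Q[k].mean(0),Q[k].min(0),Q[k].max(0))
    m=(X[...,2]>.225)&(X[...,2]<.285)&(c['depth']>0)&(abs(X[...,1]+.18)<.2)&(X[...,0]>.4)&(X[...,0]<.8)
    Q=X[m]; print(len(Q)); h=Q[Q[:,2]<.262]; print('hook',np.array(sorted(h.tolist()))[::12].round(4).tolist()[:14])
    h=Q[Q[:,2]>.266]; print('top',h.mean(0),h.min(0),h.max(0))
    for n,b in(('garlic',((.5,.62),(-.05,.1),(.03,.07))),('jar',((.5,.7),(-.12,.05),(.095,.12)))):
        m=(c['depth']>0)
        for i in range(3): m&=(X[...,i]>b[i][0])&(X[...,i]<b[i][1])
        if m.sum(): print(n,m.sum(),X[m].mean(0).round(3),X[m].min(0).round(3),X[m].max(0).round(3))
E
```

```text
rim top [[0.5763, 0.1909], [0.559, 0.0726], [0.459, 0.0882], [0.4776, 0.2059]] mean [0.518  0.1394]
0.11953829281014293 -98.31611843306786
0.10119581111581857 171.1422503054612
0.11918407955480306 81.00817605339994
0.09978751879749723 -8.657247309455803
rim sc [[0.4827, 0.2085], [0.5802, 0.1891], [0.5605, 0.0758], [0.4625, 0.0907]] mean [0.5215 0.1411]
0.09940523331012578 -11.272048108377032
0.11499853805409588 -99.88776268554523
0.09912618811676084 171.3412105924176
0.11952633691569524 80.24302351736434
block [[0.5255, 0.151], [0.5221, 0.1247], [0.5076, 0.1264], [0.5113, 0.1521]] mean [0.5166 0.1385]
bar ends [[0.5272, 0.2008], [0.5079, 0.0762]] mean [0.5176 0.1385]
bar ends [[0.511, 0.14], [0.4905, -0.0]] mean [0.5007 0.07  ]
base [[0.5222, -0.095], [0.5055, -0.2193]] mean [ 0.5138 -0.1571]
0.12539944146974918 -97.66765345991129
base [[0.5275, -0.0969], [0.5099, -0.2156], [0.7396, -0.2514]] mean [ 0.5923 -0.188 ]
0.12001093239156313 -98.4308830624327
0.23246290115307044 -8.85317992449521
hous [[0.7264, -0.1521], [0.7211, -0.2199], [0.6751, -0.214], [0.6833, -0.1452]] mean [ 0.7015 
[... 1095 characters left out ...]
27394 0.19018908] [0.52812204 0.15243568 0.20595449]
1776
hook [[0.5326, -0.1616, 0.2592], [0.5401, -0.1624, 0.2554], [0.545, -0.1607, 0.2496], [0.549, -0.1657, 0.2368], [0.5544, -0.1627, 0.2356], [0.5591, -0.1657, 0.237], [0.5646, -0.1627, 0.2359], [0.5687, -0.1666, 0.239], [0.573, -0.1667, 0.2327], [0.5764, -0.1625, 0.2454], [0.5801, -0.1667, 0.2527], [0.5835, -0.1672, 0.2581], [0.588, -0.1706, 0.2566], [0.5921, -0.1699, 0.2599]]
top [ 0.69921166 -0.18610072  0.27199573] [ 0.53064778 -0.22257008  0.26600543] [ 0.72935088 -0.1468044   0.27621863]
garlic 220 [0.533 0.077 0.048] [0.5   0.069 0.03 ] [0.566 0.098 0.07 ]
jar 56 [ 0.696 -0.042  0.103] [ 0.69  -0.056  0.095] [ 0.7   -0.027  0.109]
```

```bash
python3 -m inch '[{"az":0.126,"dz":-36},{"az":0.126,"dz":-36},{"az":0.125,"dz":-36},{"dx":25,"dy":-35},{"dx":25,"dy":-35},{"dx":25,"dy":-35},{"dx":25,"dy":-35},{"dx":25,"dy":-35}]' 30
```

```text
invalid input
```

```bash
cat > go.py <<'E'
import sys
from h import *
def to(p,yaw=-8.8):
    o=robot.get_obs(); M=R.from_quat(o['tool_rot']).as_matrix()
    d=M.T@(np.array(p)-o['position'])*1000
    y=np.radians(yaw); W=np.array([[np.cos(y),np.sin(y),0],[np.sin(y),-np.cos(y),0],[0,0,-1]])
    print('t',o['time'],'pos',o['position'].round(4),'grip',round(o['grip_width'],4),'F',o['ft_force'].round(2),'j6',o['q'][5].round(2))
    print('delta tool mm',d.round(1),'rotvec',R.from_matrix(M.T@W).as_rotvec().round(4))
if __name__=='__main__': to([float(a) for a in sys.argv[1:4]])
E
python3 go.py 0.518 0.139 0.30
```

```text
t 0.15 pos [ 0.1387 -0.6088  0.2218] grip 0.0868 F [-0.95  0.8  -0.28] j6 -0.18
delta tool mm [ 535.8 -645.2  -77. ] rotvec [-1.700e-03  1.000e-04  3.774e-01]
```

```bash
python3 -m inch '[{"ax":0,"ay":0,"az":0.126,"dx":0,"dy":0,"dz":-36,"gripper":100},{"ax":0,"ay":0,"az":0.126,"dx":0,"dy":0,"dz":-36,"gripper":100},{"ax":0,"ay":0,"az":0.125,"dx":0,"dy":0,"dz":-36,"gripper":100},{"ax":0,"ay":0,"az":0,"dx":25,"dy":-35,"dz":0,"gripper":100},{"ax":0,"ay":0,"az":0,"dx":25,"dy":-35,"dz":0,"gripper":100},{"ax":0,"ay":0,"az":0,"dx":25,"dy":-35,"dz":0,"gripper":100},{"ax":0,"ay":0,"az":0,"dx":25,"dy":-35,"dz":0,"gripper":100},{"ax":0,"ay":0,"az":0,"dx":25,"dy":-35,"dz":0,"gripper":100}]' 30; python3 go.py 0.518 0.139 0.30
```

```text
time: 0.95
position: [0.2898, -0.4539, 0.3303]
tool_rot: [0.997, -0.077, -0.0, -0.0]
ft_force: [-0.3, -0.6, -0.0]
grip_width: 0.087
t 0.95 pos [ 0.2898 -0.4539  0.3303] grip 0.087 F [-0.25 -0.58 -0.04] j6 0.51
delta tool mm [ 134.7 -620.9   30.6] rotvec [-0.0005  0.0001 -0.0001]
```

```bash
python3 -m inch '[{"ax":0,"ay":0,"az":0,"dx":15,"dy":-40,"dz":0,"gripper":100},{"ax":0,"ay":0,"az":0,"dx":15,"dy":-40,"dz":0,"gripper":100},{"ax":0,"ay":0,"az":0,"dx":15,"dy":-40,"dz":0,"gripper":100},{"ax":0,"ay":0,"az":0,"dx":10,"dy":-40,"dz":0,"gripper":100},{"ax":0,"ay":0,"az":0,"dx":10,"dy":-40,"dz":0,"gripper":100},{"ax":0,"ay":0,"az":0,"dx":10,"dy":-40,"dz":0,"gripper":100},{"ax":0,"ay":0,"az":0,"dx":5,"dy":-40,"dz":0,"gripper":100},{"ax":0,"ay":0,"az":0,"dx":5,"dy":-40,"dz":0,"gripper":100}]'; python3 go.py 0.518 0.139 0.30
```

```text
time: 1.75
position: [0.4219, -0.1505, 0.3304]
tool_rot: [0.997, -0.077, -0.0, -0.0]
ft_force: [1.2, -0.5, -0.2]
grip_width: 0.0869
t 1.75 pos [ 0.4219 -0.1505  0.3304] grip 0.0869 F [ 1.24 -0.48 -0.16] j6 1.13
delta tool mm [  50.8 -300.7   30.5] rotvec [-0.0002  0.0002  0.0003]
```

```bash
python3 -m inch '[{"ax":0,"ay":0,"az":0,"dx":6,"dy":-40,"dz":0,"gripper":100},{"ax":0,"ay":0,"az":0,"dx":6,"dy":-40,"dz":0,"gripper":100},{"ax":0,"ay":0,"az":0,"dx":6,"dy":-40,"dz":0,"gripper":100},{"ax":0,"ay":0,"az":0,"dx":6,"dy":-40,"dz":0,"gripper":100},{"ax":0,"ay":0,"az":0,"dx":7,"dy":-40,"dz":0,"gripper":100},{"ax":0,"ay":0,"az":0,"dx":7,"dy":-40,"dz":0,"gripper":100},{"ax":0,"ay":0,"az":0,"dx":6,"dy":-35,"dz":5,"gripper":100},{"ax":0,"ay":0,"az":0,"dx":5,"dy":-15,"dz":15,"gripper":100}]'; python3 -m inch '[{"ax":0,"ay":0,"az":0,"dx":0,"dy":0,"dz":0,"gripper":100},{"ax":0,"ay":0,"az":0,"dx":0,"dy":0,"dz":0,"gripper":100}]';python3 go.py 0.518 0.139 0.30
python3 - <<'E'
from h import *
c=shot('wrist','w1'); X=cloud(c); print(c['position'])
m=(c['depth']>0)&(abs(X[...,2]-.203)<.008)&(abs(X[...,0]-.517)<.03)&(abs(X[...,1]-.139)<.03)
v,u=np.where(m); print(m.sum(),X[m].mean(0),X[m].min(0),X[m].max(0),u.min(),u.max(),v.min(),v.max())
print(proj(c,[.518,.139,.203]),proj(c,[.518,.139,.15]))
crop('w1',200,60,240,200,3,'w1c')
E
```

```text
time: 2.55
position: [0.5158, 0.1297, 0.3112]
tool_rot: [0.997, -0.075, 0.002, -0.001]
ft_force: [-0.3, -1.4, 0.5]
grip_width: 0.0872
time: 2.75
position: [0.5136, 0.1261, 0.3095]
tool_rot: [0.997, -0.076, -0.001, 0.001]
ft_force: [-0.2, 0.9, -0.1]
grip_width: 0.0871
t 2.75 pos [0.5136 0.1261 0.3095] grip 0.0871 F [-0.19  0.92 -0.06] j6 1.75
delta tool mm [  2.4 -13.4   9.4] rotvec [0.0015 0.0028 0.0006]
[0.58904213 0.11559076 0.47214209]
457 [0.51997114 0.14126086 0.20252971] [0.5102402  0.12769803 0.19536708] [0.52800096 0.15541968 0.20563134] 290 317 187 203
(np.float64(306.18991850056796), np.float64(196.76075781759158)) (np.float64(308.1387576450244), np.float64(184.5599201070432))
```

View pics/w1.png

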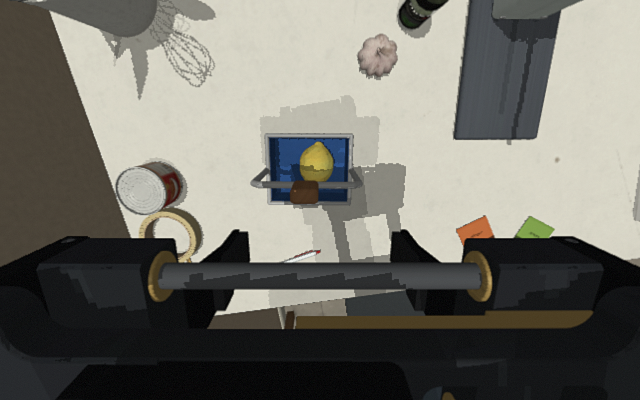

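Wrist view: the block is at (304,192), between the fingers, with the handle running parallel to the jaw direction. The yaw fits. Descending.

```bash
python3 -m inch '[{"ax":0,"ay":0.003,"az":0,"dx":3,"dy":-13.5,"dz":0,"gripper":100},{"ax":0,"ay":0,"az":0,"dx":0,"dy":0,"dz":25,"gripper":100},{"ax":0,"ay":0,"az":0,"dx":0,"dy":0,"dz":30,"gripper":100},{"ax":0,"ay":0,"az":0,"dx":0,"dy":0,"dz":25,"gripper":100},{"ax":0,"ay":0,"az":0,"dx":0,"dy":0,"dz":20,"gripper":100},{"ax":0,"ay":0,"az":0,"dx":0,"dy":0,"dz":0,"gripper":100},{"ax":0,"ay":0,"az":0,"dx":0,"dy":0,"dz":0,"gripper":100}]';python3 go.py 0.518 0.139 0.163
python3 - <<'E'
from h import *
for n in('scene','top'): shot(n,n+'2')
crop('scene2',215,120,120,120,5,'s2c');crop('top2',210,180,100,100,5,'t2c')
E
```

```text
time: 3.5
position: [0.5205, 0.1395, 0.2111]
tool_rot: [0.997, -0.077, 0.002, 0.0]
ft_force: [-0.3, -0.3, 0.5]
grip_width: 0.087
t 3.5 pos [0.5205 0.1395 0.2111] grip 0.087 F [-0.34 -0.3   0.47] j6 1.78
delta tool mm [-2.5  0.9 48.1] rotvec [-0.0003 -0.0038 -0.0006]
```

View pics/s2c.png

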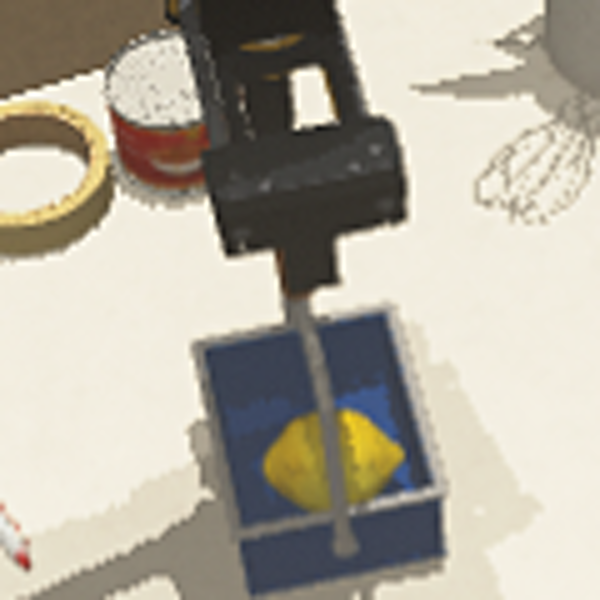

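The finger hides the block but lines up with it, and the basket has not moved. Continuing down, then closing.

```bash
python3 -m inch '[{"ax":0,"ay":-0.003,"az":0,"dx":-1.5,"dy":0.5,"dz":16,"gripper":100},{"ax":0,"ay":0,"az":0,"dx":0,"dy":0,"dz":20,"gripper":100},{"ax":0,"ay":0,"az":0,"dx":0,"dy":0,"dz":12,"gripper":100},{"ax":0,"ay":0,"az":0,"dx":0,"dy":0,"dz":0,"gripper":100},{"ax":0,"ay":0,"az":0,"dx":0,"dy":0,"dz":0,"gripper":100}]';python3 go.py 0.518 0.139 0.163
python3 -m inch '[{"ax":0,"ay":0,"az":0,"dx":0,"dy":0,"dz":0,"gripper":40},{"ax":0,"ay":0,"az":0,"dx":0,"dy":0,"dz":0,"gripper":40},{"ax":0,"ay":0,"az":0,"dx":0,"dy":0,"dz":0,"gripper":20},{"ax":0,"ay":0,"az":0,"dx":0,"dy":0,"dz":0,"gripper":0},{"ax":0,"ay":0,"az":0,"dx":0,"dy":0,"dz":0,"gripper":0},{"ax":0,"ay":0,"az":0,"dx":0,"dy":0,"dz":0,"gripper":0},{"ax":0,"ay":0,"az":0,"dx":0,"dy":0,"dz":0,"gripper":0},{"ax":0,"ay":0,"az":0,"dx":0,"dy":0,"dz":0,"gripper":0}]' 35;python3 go.py 0.518 0.139 0.163
```

```text
time: 4.1
position: [0.519, 0.1395, 0.1632]
tool_rot: [0.997, -0.077, 0.001, -0.0]
ft_force: [1.3, 0.1, -0.3]
grip_width: 0.0873
t 4.1 pos [0.519  0.1395 0.1632] grip 0.0873 F [ 1.31  0.12 -0.3 ] j6 1.78
delta tool mm [-0.9  0.6  0.2] rotvec [-0.0003 -0.0013  0.0003]
time: 4.9
position: [0.5183, 0.1395, 0.1625]
tool_rot: [0.997, -0.077, -0.0, -0.0]
ft_force: [-0.7, 1.5, 0.9]
grip_width: 0.0311
t 4.9 pos [0.5183 0.1395 0.1625] grip 0.0311 F [-0.73  1.46  0.94] j6 1.78
delta tool mm [-0.2  0.5 -0.5] rotvec [-0.0001  0.0001  0.0003]
```

```bash
python3 -m inch '[{"ax":0,"ay":0,"az":0,"dx":0,"dy":0,"dz":0,"gripper":0},{"ax":0,"ay":0,"az":0,"dx":0,"dy":0,"dz":0,"gripper":0},{"ax":0,"ay":0,"az":0,"dx":0,"dy":0,"dz":0,"gripper":0},{"ax":0,"ay":0,"az":0,"dx":0,"dy":0,"dz":0,"gripper":0}]' 35;python3 go.py 0.518 0.139 0.163
```

```text
time: 5.3
position: [0.5182, 0.1396, 0.1624]
tool_rot: [0.997, -0.077, -0.0, -0.0]
ft_force: [0.5, 0.3, -2.6]
grip_width: 0.0279
t 5.3 pos [0.5182 0.1396 0.1624] grip 0.0279 F [ 0.54  0.27 -2.56] j6 1.78
delta tool mm [-0.1  0.6 -0.6] rotvec [-0.0002  0.0003  0.0003]
```

```bash
python3 -m inch '[{"ax":0,"ay":0,"az":0,"dx":0,"dy":0,"dz":-6,"gripper":0},{"ax":0,"ay":0,"az":0,"dx":0,"dy":0,"dz":-14,"gripper":0},{"ax":0,"ay":0,"az":0,"dx":0,"dy":0,"dz":-24,"gripper":0},{"ax":0,"ay":0,"az":0,"dx":0,"dy":0,"dz":-30,"gripper":0},{"ax":0,"ay":0,"az":0,"dx":0,"dy":0,"dz":-30,"gripper":0},{"ax":0,"ay":0,"az":0,"dx":0,"dy":0,"dz":-22,"gripper":0},{"ax":0,"ay":0,"az":0,"dx":0,"dy":0,"dz":-14,"gripper":0},{"ax":0,"ay":0,"az":0,"dx":0,"dy":0,"dz":0,"gripper":0}]';python3 go.py 0.44 -0.02 0.302
python3 - <<'E'
from h import *
for n in('scene','top'): shot(n,n+'3')
E
```

```text
time: 6.1
position: [0.5192, 0.1393, 0.3047]
tool_rot: [0.997, -0.076, 0.002, -0.0]
ft_force: [0.6, -0.2, -4.3]
grip_width: 0.0276
t 6.1 pos [0.5192 0.1393 0.3047] grip 0.0276 F [ 0.58 -0.19 -4.28] j6 1.78
delta tool mm [-54.  169.5   2.4] rotvec [-0.0005 -0.0045  0.0004]
```

View pics/scene3.png

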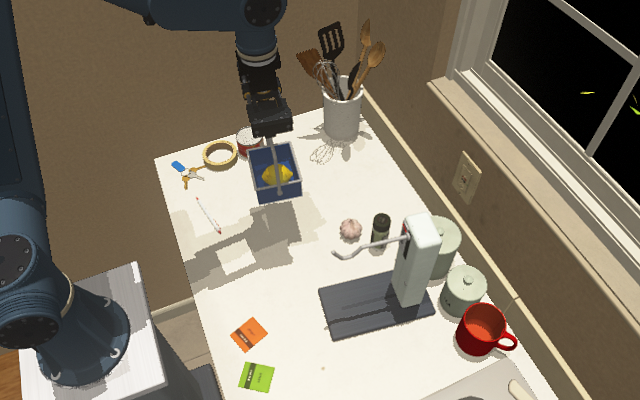

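The basket is lifted level with the lemon inside, at scene (275,172). Moving back and across to in front of the hook.

```bash
python3 -m inch '[{"ax":0,"ay":0,"az":0,"dx":-4,"dy":8,"dz":0,"gripper":0},{"ax":0,"ay":0,"az":0,"dx":-8,"dy":18,"dz":0,"gripper":0},{"ax":0,"ay":0,"az":0,"dx":-9,"dy":25,"dz":0,"gripper":0},{"ax":0,"ay":0,"az":0,"dx":-9,"dy":28,"dz":0,"gripper":0},{"ax":0,"ay":0,"az":0,"dx":-8,"dy":28,"dz":0,"gripper":0},{"ax":0,"ay":0,"az":0,"dx":-8,"dy":28,"dz":0,"gripper":0},{"ax":0,"ay":0,"az":0,"dx":-8,"dy":28,"dz":0,"gripper":0},{"ax":0,"ay":0,"az":0,"dx":0,"dy":28,"dz":0,"gripper":0}]';python3 go.py 0.440 -0.144 0.302
```

```text
time: 7.0
position: [0.4327, -0.0416, 0.3012]
tool_rot: [0.997, -0.076, -0.003, -0.0]
ft_force: [-0.7, 0.7, -4.6]
grip_width: 0.0279
t 7.0 pos [ 0.4327 -0.0416  0.3012] grip 0.0279 F [-0.73  0.67 -4.56] j6 1.37
delta tool mm [ 22.9 100.1  -1. ] rotvec [-0.0005  0.0051  0.0005]
```

```bash
python3 -m inch '[{"ax":0,"ay":0,"az":0,"dx":4,"dy":28,"dz":0,"gripper":0},{"ax":0,"ay":0,"az":0,"dx":6,"dy":26,"dz":0,"gripper":0},{"ax":0,"ay":0,"az":0,"dx":6,"dy":20,"dz":0,"gripper":0},{"ax":0,"ay":0,"az":0,"dx":4,"dy":11,"dz":0,"gripper":0},{"ax":0,"ay":0,"az":0,"dx":0,"dy":4,"dz":0,"gripper":0},{"ax":0,"ay":0,"az":0,"dx":0,"dy":0,"dz":0,"gripper":0},{"ax":0,"ay":0,"az":0,"dx":0,"dy":0,"dz":0,"gripper":0},{"ax":0,"ay":0,"az":0,"dx":0,"dy":0,"dz":0,"gripper":0}]';python3 go.py 0.440 -0.144 0.302
python3 - <<'E'
from h import *
for n in('scene','top','wrist'): shot(n,n+'4')
crop('scene4',240,160,160,130,5,'s4c'); crop('top4',320,120,130,140,4,'t4c')
E
```

```text
time: 7.8
position: [0.4416, -0.131, 0.3024]
tool_rot: [0.997, -0.076, -0.0, -0.0]
ft_force: [-0.9, 1.3, -3.9]
grip_width: 0.0278
t 7.8 pos [ 0.4416 -0.131   0.3024] grip 0.0278 F [-0.9   1.27 -3.88] j6 1.19
delta tool mm [ 0.4 13.1  0.4] rotvec [-0.0006  0.0007  0.0016]
```

View pics/s4c.png

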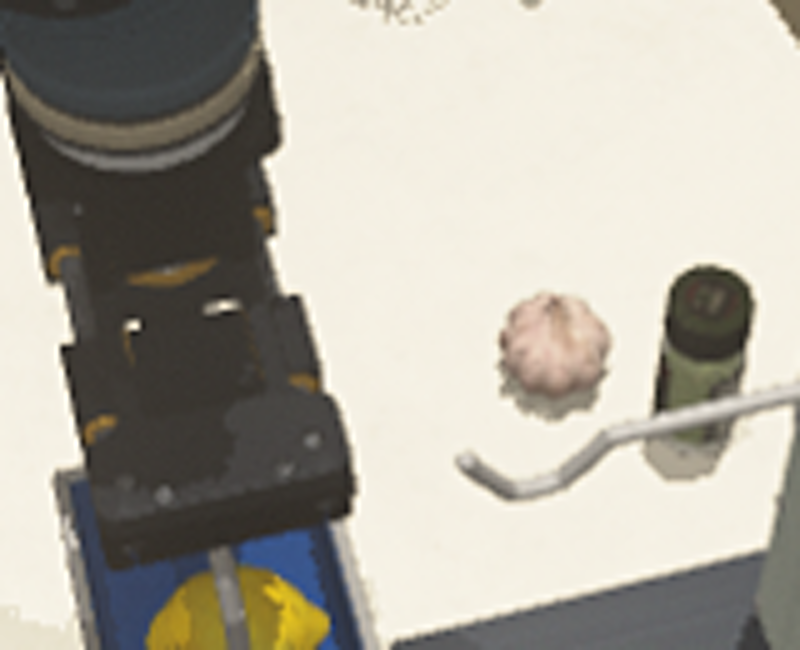

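View pics/t4c.png

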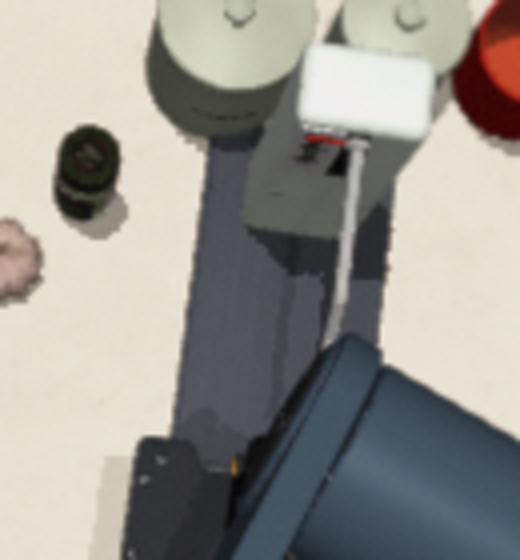

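View pics/wrist4.png

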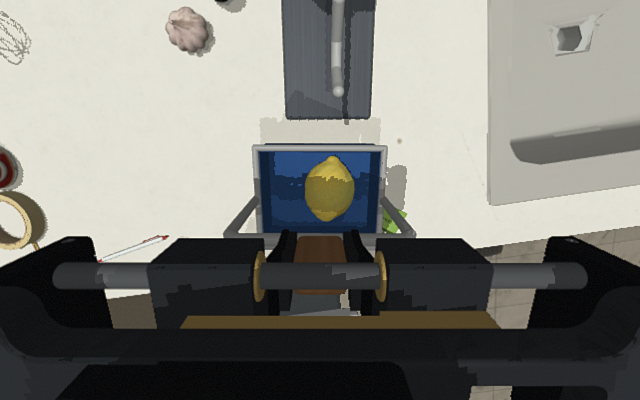

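The wrist view shows the hook tip at (338,91), about a centimetre right of the block's centre line (320). Refining the sideways offset from this view.

```bash
python3 - <<'E'
from h import *
crop('wrist4',240,0,160,130,5,'w4a'); crop('wrist4',210,220,220,90,3.5,'w4b')
E
```

```text
(no output)
```

View pics/w4a.png

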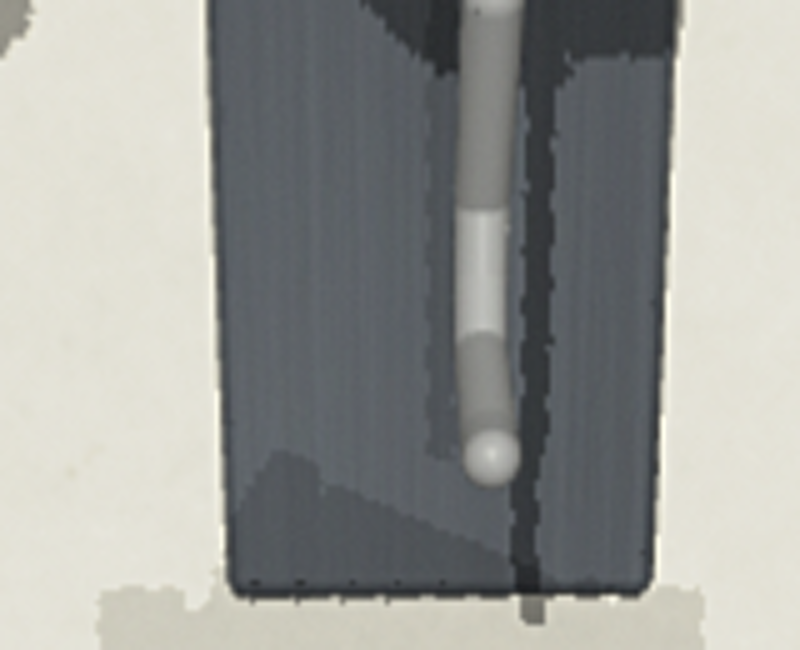

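View pics/w4b.png

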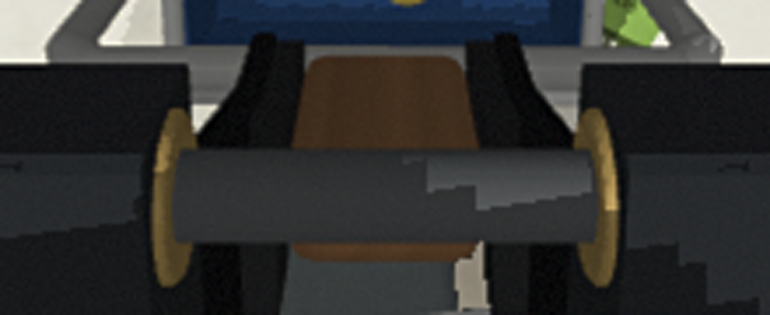

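```bash
python3 - <<'E'
from h import *
c=load('wrist4'); o=robot.get_obs(); M=R.from_quat(o['tool_rot']).as_matrix()
def onz(u,v,z):
    p,r=ray(c,u,v); return p+r*(z-p[2])/r[2]
def f(l,cx,cy,z):
    u,v=240+cx/5-.4,cy/5-.4; P=onz(u,v,z); print(l,P.round(4),'tool mm',(M.T@(P-o['position'])*1000).round(1), 'depthpt',pt(c,u,v).round(4))
f('tip',491,455,.262); f('seatbottom mid',481,270,.240); f('kink rear',484,208,.256); f('rear',490,100,.256); f('rear2',492,10,.26)
f('baseL',232,592,.014); f('baseR',650,592,.014)
P=onz(319.9,240,.20); print((M.T@(P-o['position'])*1000).round(1))
E
```

```text
tip [ 0.5326 -0.1568  0.262 ] tool mm [93.5 11.4 40.6] depthpt [ 0.5323 -0.1565  0.2659]
seatbottom mid [ 0.5591 -0.1603  0.24  ] tool mm [120.3  10.8  62.6] depthpt [ 0.5598 -0.1606  0.2363]
kink rear [ 0.5634 -0.1604  0.256 ] tool mm [124.5  10.3  46.6] depthpt [ 0.5669 -0.1618  0.2404]
rear [ 0.5757 -0.1629  0.256 ] tool mm [137.   10.9  46.6] depthpt [ 0.5771 -0.1634  0.2511]
rear2 [ 0.5844 -0.1641  0.26  ] tool mm [145.8  10.7  42.6] depthpt [ 0.5845 -0.1641  0.2596]
baseL [ 0.5253 -0.0923  0.014 ] tool mm [ 76.5 -51.2 288.6] depthpt [ 0.5255 -0.0909  0.0011]
baseR [ 0.5062 -0.2172  0.014 ] tool mm [ 76.5  75.1 288.6] depthpt [ 5.058e-01 -2.195e-01  2.000e-04]
[-41.2  -0.3 102.6]
```

Hook line lies 11 mm to tool +y, seat 120.5 mm ahead. Bar is at z≈0.290, with the lip top at 0.266. First the sideways shift, then straight in.

```bash
python3 -m inch '[{"ax":0,"ay":0,"az":0,"dx":0,"dy":6,"dz":0,"gripper":0},{"ax":0,"ay":0,"az":0,"dx":8,"dy":5,"dz":0,"gripper":0},{"ax":0,"ay":0,"az":0,"dx":16,"dy":0,"dz":0,"gripper":0},{"ax":0,"ay":0,"az":0,"dx":16,"dy":0,"dz":0,"gripper":0},{"ax":0,"ay":0,"az":0,"dx":10,"dy":0,"dz":0,"gripper":0},{"ax":0,"ay":0,"az":0,"dx":5,"dy":0,"dz":0,"gripper":0},{"ax":0,"ay":0,"az":0,"dx":0,"dy":0,"dz":0,"gripper":0},{"ax":0,"ay":0,"az":0,"dx":0,"dy":0,"dz":0,"gripper":0}]';python3 go.py 0.5595 -0.1610 0.302
python3 - <<'E'
from h import *
for n in('scene','wrist'): shot(n,n+'5')
crop('scene5',270,170,160,130,5,'s5c');crop('wrist5',200,100,240,200,3,'w5c')
E
```

```text
time: 8.75
position: [0.494, -0.1511, 0.3023]
tool_rot: [0.997, -0.076, -0.001, -0.0]
ft_force: [0.1, -0.0, -3.3]
grip_width: 0.0276
t 8.75 pos [ 0.494  -0.1511  0.3023] grip 0.0276 F [ 0.13 -0.04 -3.33] j6 1.21
delta tool mm [66.2 -0.2  0.2] rotvec [-0.0004  0.0015  0.0004]
```

View pics/s5c.png

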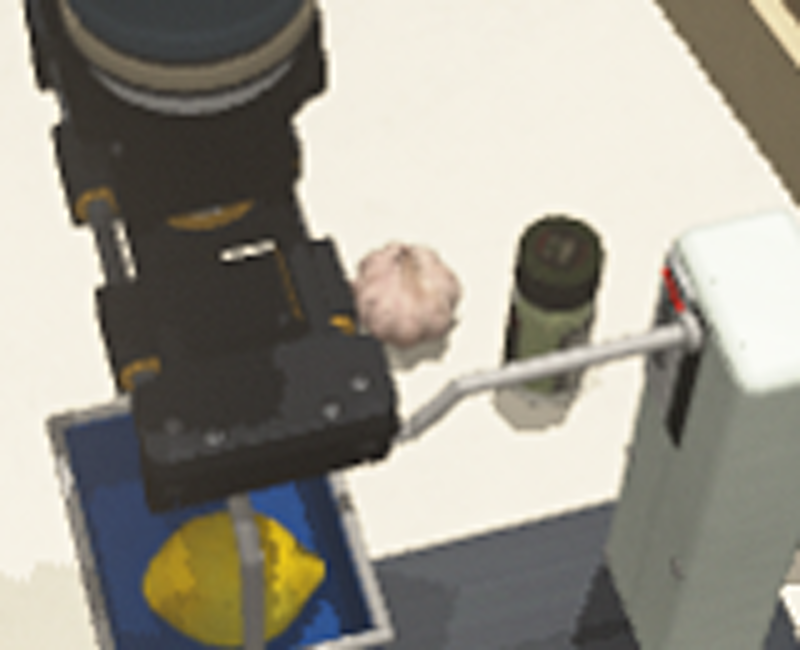

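View pics/w5c.png

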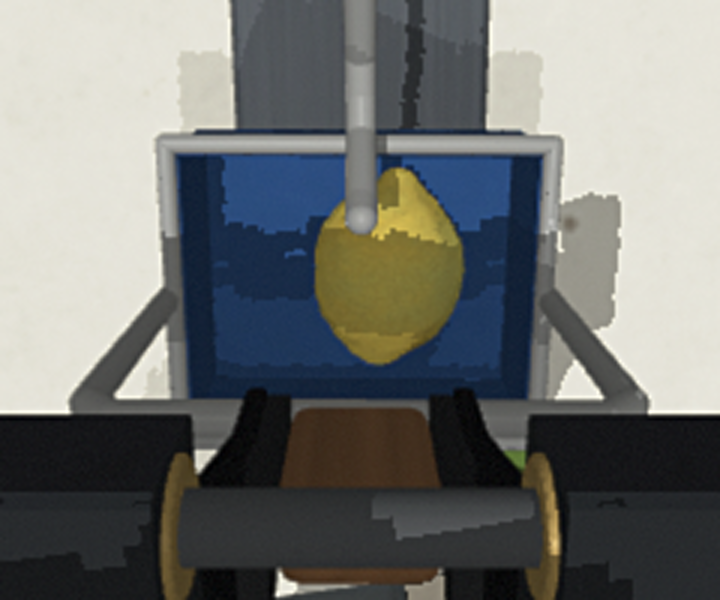

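Hook tip is on the block's centre line (361 vs 360 in the crop) and well above the rim. Advancing the remaining 66 mm.

```bash
python3 -m inch '[{"ax":0,"ay":0,"az":0,"dx":6,"dy":0,"dz":0,"gripper":0},{"ax":0,"ay":0,"az":0,"dx":14,"dy":0,"dz":0,"gripper":0},{"ax":0,"ay":0,"az":0,"dx":18,"dy":0,"dz":0,"gripper":0},{"ax":0,"ay":0,"az":0,"dx":16,"dy":0,"dz":0,"gripper":0},{"ax":0,"ay":0,"az":0,"dx":8,"dy":0,"dz":0,"gripper":0},{"ax":0,"ay":0,"az":0,"dx":4,"dy":0,"dz":0,"gripper":0},{"ax":0,"ay":0,"az":0,"dx":0,"dy":0,"dz":0,"gripper":0},{"ax":0,"ay":0,"az":0,"dx":0,"dy":0,"dz":0,"gripper":0}]';python3 go.py 0.5595 -0.1610 0.302
python3 - <<'E'
from h import *
for n in('scene','wrist','top'): shot(n,n+'6')
crop('scene6',270,170,160,130,5,'s6c');crop('wrist6',200,100,240,200,3,'w6c')
E
```

```text
time: 9.65
position: [0.5591, -0.1611, 0.3024]
tool_rot: [0.997, -0.076, -0.001, -0.0]
ft_force: [0.0, 0.5, -4.2]
grip_width: 0.0278
t 9.65 pos [ 0.5591 -0.1611  0.3024] grip 0.0278 F [ 0.04  0.47 -4.23] j6 1.25
delta tool mm [ 0.4 -0.2  0.4] rotvec [-0.0002  0.0013  0.0004]
```

View pics/s6c.png

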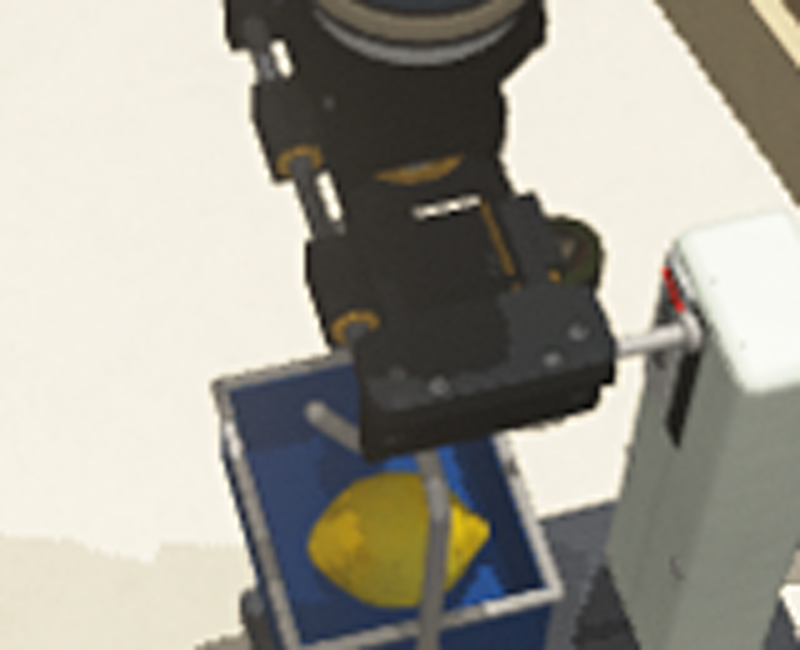

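View pics/w6c.png

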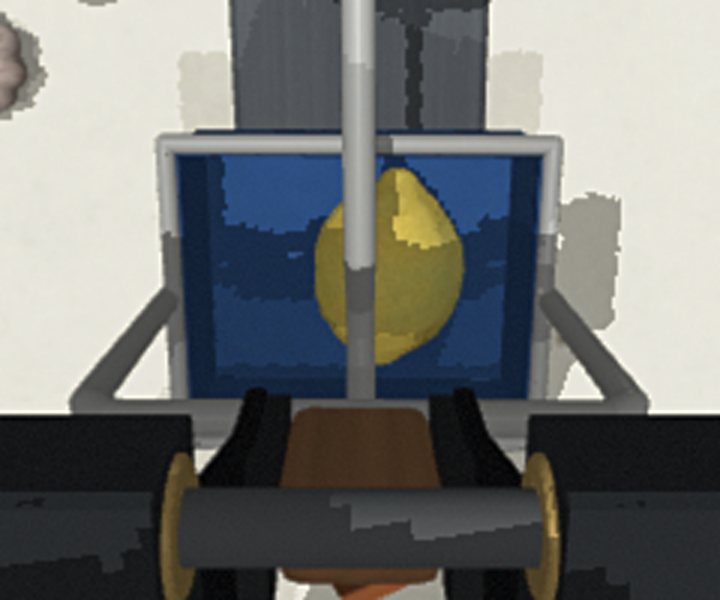

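The lip at (320,412) in the scene crop is inside the handle loop, with the hook arm centred under the bar. Lowering slowly.

```bash
python3 -m inch '[{"ax":0,"ay":0,"az":0,"dx":0,"dy":0,"dz":5,"gripper":0},{"ax":0,"ay":0,"az":0,"dx":0,"dy":0,"dz":10,"gripper":0},{"ax":0,"ay":0,"az":0,"dx":0,"dy":0,"dz":10,"gripper":0},{"ax":0,"ay":0,"az":0,"dx":0,"dy":0,"dz":8,"gripper":0},{"ax":0,"ay":0,"az":0,"dx":0,"dy":0,"dz":5,"gripper":0},{"ax":0,"ay":0,"az":0,"dx":0,"dy":0,"dz":4,"gripper":0},{"ax":0,"ay":0,"az":0,"dx":0,"dy":0,"dz":2,"gripper":0},{"ax":0,"ay":0,"az":0,"dx":0,"dy":0,"dz":2,"gripper":0}]';python3 go.py 0.5595 -0.1610 0.252
```

```text
time: 10.6
position: [0.5601, -0.1615, 0.2566]
tool_rot: [0.997, -0.077, 0.0, 0.0]
ft_force: [0.3, -0.0, -3.5]
grip_width: 0.028
t 10.6 pos [ 0.5601 -0.1615  0.2566] grip 0.028 F [ 0.34 -0.02 -3.51] j6 1.25
delta tool mm [-0.7 -0.4  4.6] rotvec [ 0.0002 -0.0005  0.0004]
```

```bash
python3 -m inch '[{"ax":0,"ay":0,"az":0,"dx":0,"dy":0,"dz":2,"gripper":0},{"ax":0,"ay":0,"az":0,"dx":0,"dy":0,"dz":2,"gripper":0},{"ax":0,"ay":0,"az":0,"dx":0,"dy":0,"dz":2,"gripper":0},{"ax":0,"ay":0,"az":0,"dx":0,"dy":0,"dz":2,"gripper":0},{"ax":0,"ay":0,"az":0,"dx":0,"dy":0,"dz":2,"gripper":0},{"ax":0,"ay":0,"az":0,"dx":0,"dy":0,"dz":0,"gripper":0},{"ax":0,"ay":0,"az":0,"dx":0,"dy":0,"dz":0,"gripper":0}]';python3 go.py 0.5595 -0.1610 0.252
python3 - <<'E'
from h import *
from rig import robot
import time
for n in('scene','wrist'): shot(n,n+'7'); print(robot.get_obs()['ft_force'].round(2))
crop('scene7',270,170,160,130,5,'s7c');crop('wrist7',200,100,240,200,3,'w7c')
E
```

```text
time: 11.3
position: [0.56, -0.1615, 0.2467]
tool_rot: [0.997, -0.077, 0.0, 0.0]
ft_force: [0.3, -0.3, -2.1]
grip_width: 0.0276
t 11.3 pos [ 0.56   -0.1615  0.2467] grip 0.0276 F [ 0.31 -0.31 -2.09] j6 1.25
delta tool mm [-0.5 -0.4 -5.3] rotvec [ 0.0001 -0.0002  0.0004]
[-0.51 -0.46 -2.17]
[-0.54  0.92 -2.68]
```

View pics/s7c.png

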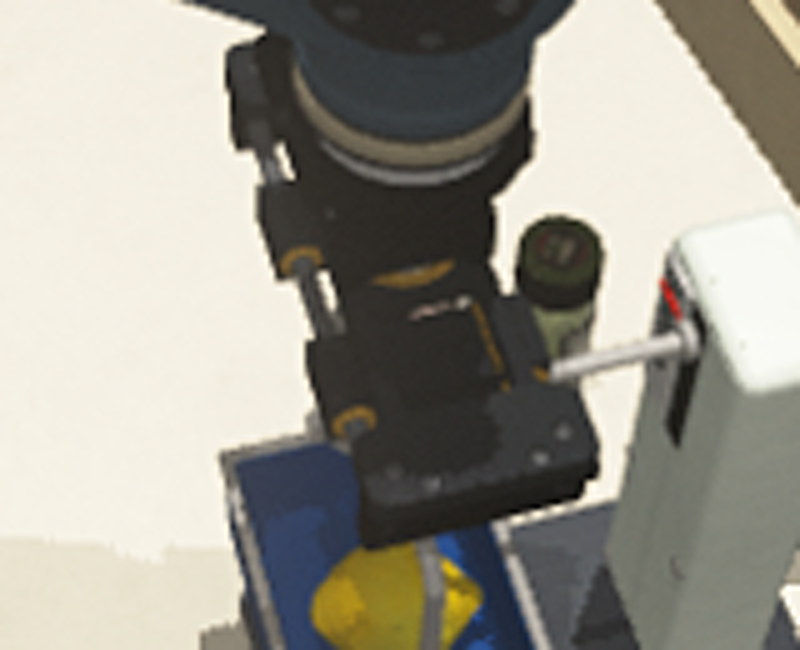

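View pics/w7c.png

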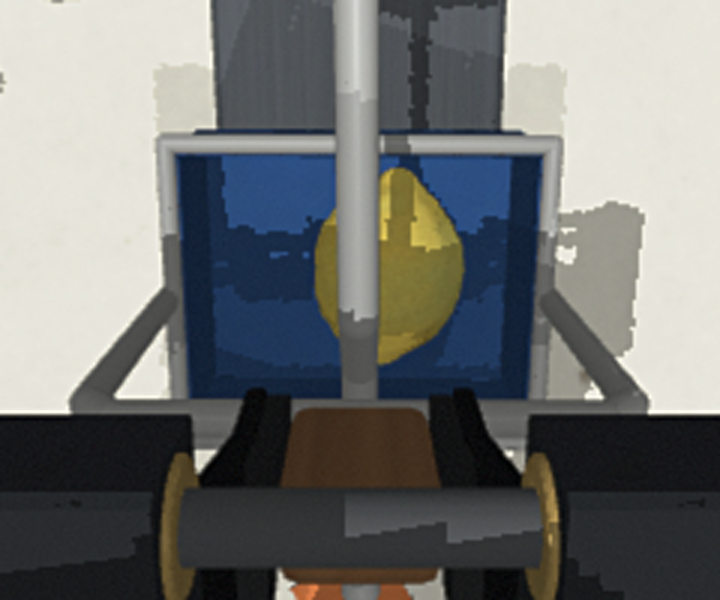

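The load on the wrist is falling (−4.2 to −2.1 N), so the hook is starting to carry. Continuing down gently.

```bash
python3 -m inch '[{"ax":0,"ay":0,"az":0,"dx":0,"dy":0,"dz":2,"gripper":0},{"ax":0,"ay":0,"az":0,"dx":0,"dy":0,"dz":2,"gripper":0},{"ax":0,"ay":0,"az":0,"dx":0,"dy":0,"dz":2,"gripper":0},{"ax":0,"ay":0,"az":0,"dx":0,"dy":0,"dz":2,"gripper":0},{"ax":0,"ay":0,"az":0,"dx":0,"dy":0,"dz":1,"gripper":0},{"ax":0,"ay":0,"az":0,"dx":0,"dy":0,"dz":0,"gripper":0},{"ax":0,"ay":0,"az":0,"dx":0,"dy":0,"dz":0,"gripper":0},{"ax":0,"ay":0,"az":0,"dx":0,"dy":0,"dz":0,"gripper":0}]';python3 go.py 0.5595 -0.1610 0.252
python3 - <<'E'
from h import *
for i in range(5): c=optics.camera('scene'); print(robot.get_obs()['ft_force'].round(2),robot.get_obs()['moment'].round(3))
E
```

```text
time: 12.2
position: [0.56, -0.1615, 0.2377]
tool_rot: [0.997, -0.077, 0.0, 0.0]
ft_force: [-0.4, -0.1, -1.5]
grip_width: 0.0278
t 12.2 pos [ 0.56   -0.1615  0.2377] grip 0.0278 F [-0.41 -0.13 -1.54] j6 1.25
delta tool mm [ -0.5  -0.4 -14.3] rotvec [ 0.0001 -0.0003  0.0004]
[ 0.75 -0.37 -0.93] [ 0.059 -0.035  0.01 ]
[ 0.2  -0.14 -0.94] [ 0.064 -0.001  0.012]
[ 0.48 -0.77 -0.94] [ 0.053 -0.007 -0.01 ]
[ 0.13 -0.65 -1.48] [0.056 0.002 0.019]
[-0.32 -0.01 -0.3 ] [ 0.049 -0.045  0.026]
```

```bash
python3 -m inch '[{"ax":0,"ay":0,"az":0,"dx":0,"dy":0,"dz":1.5,"gripper":0},{"ax":0,"ay":0,"az":0,"dx":0,"dy":0,"dz":2,"gripper":0},{"ax":0,"ay":0,"az":0,"dx":0,"dy":0,"dz":1.5,"gripper":0},{"ax":0,"ay":0,"az":0,"dx":0,"dy":0,"dz":0,"gripper":0},{"ax":0,"ay":0,"az":0,"dx":0,"dy":0,"dz":0,"gripper":0},{"ax":0,"ay":0,"az":0,"dx":0,"dy":0,"dz":0,"gripper":0}]'
python3 - <<'E'
from h import *
F=[]
for i in range(8): c=optics.camera('scene'); F.append(robot.get_obs()['ft_force'])
print(np.mean(F,0),np.std(F,0))
for n in('scene','wrist'): shot(n,n+'8')
crop('scene8',270,170,160,160,5,'s8c');crop('wrist8',200,100,240,200,3,'w8c')
E
python3 go.py 0.5595 -0.1610 0.252
```

```text
time: 13.05
position: [0.56, -0.1615, 0.2327]
tool_rot: [0.997, -0.077, 0.0, 0.0]
ft_force: [0.6, 1.2, 0.3]
grip_width: 0.0277
[ 0.27004499 -0.44904148 -0.3896371 ] [0.43271298 0.56978623 0.57749712]
t 13.55 pos [ 0.56   -0.1614  0.2326] grip 0.0277 F [ 0.2  -0.77  0.62] j6 1.25
delta tool mm [ -0.5  -0.4 -19.4] rotvec [ 0.0001 -0.0002  0.0004]
```

View pics/s8c.png

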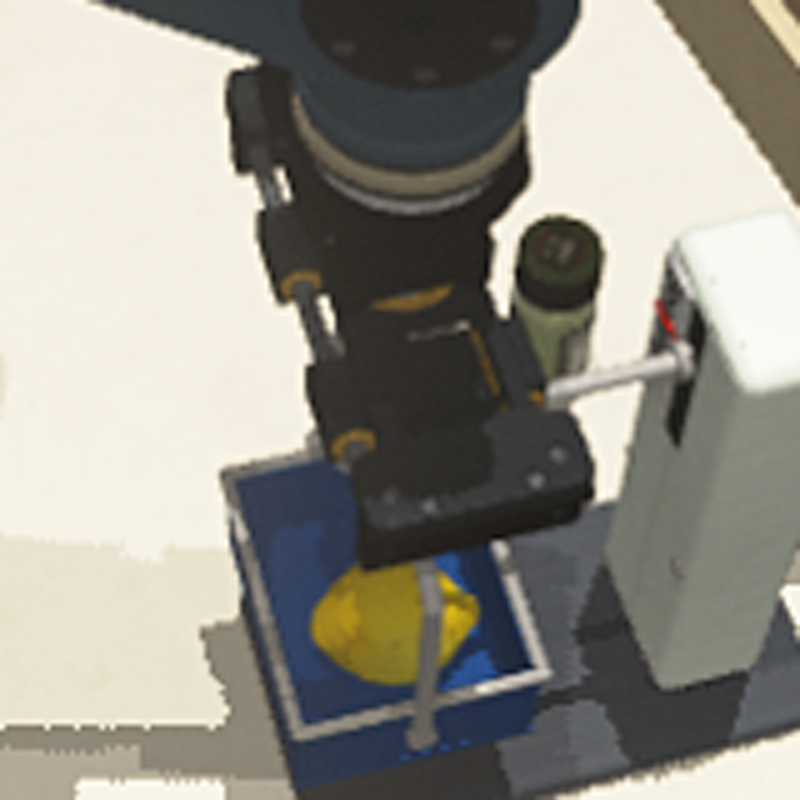

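View pics/w8c.png

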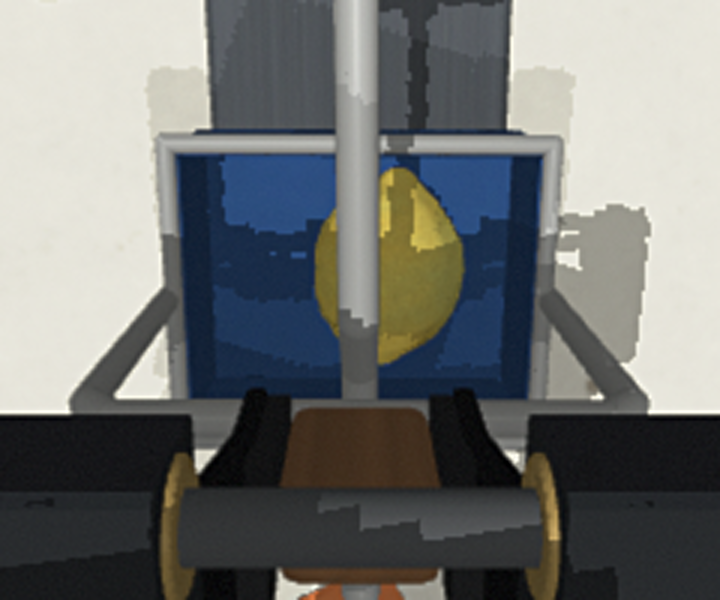

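```bash
python3 -m inch '[{"ax":0,"ay":0,"az":0,"dx":0,"dy":0,"dz":1,"gripper":0},{"ax":0,"ay":0,"az":0,"dx":0,"dy":0,"dz":1,"gripper":0},{"ax":0,"ay":0,"az":0,"dx":0,"dy":0,"dz":0,"gripper":0},{"ax":0,"ay":0,"az":0,"dx":0,"dy":0,"dz":0,"gripper":0},{"ax":0,"ay":0,"az":0,"dx":0,"dy":0,"dz":0,"gripper":0},{"ax":0,"ay":0,"az":0,"dx":0,"dy":0,"dz":0,"gripper":0},{"ax":0,"ay":0,"az":0,"dx":0,"dy":0,"dz":0,"gripper":0}]' 3
python3 -m inch '[{"ax":0,"ay":0,"az":0,"dx":0,"dy":0,"dz":0,"gripper":36},{"ax":0,"ay":0,"az":0,"dx":0,"dy":0,"dz":0,"gripper":40},{"ax":0,"ay":0,"az":0,"dx":0,"dy":0,"dz":0,"gripper":60},{"ax":0,"ay":0,"az":0,"dx":0,"dy":0,"dz":0,"gripper":80},{"ax":0,"ay":0,"az":0,"dx":0,"dy":0,"dz":0,"gripper":80},{"ax":0,"ay":0,"az":0,"dx":0,"dy":0,"dz":0,"gripper":80},{"ax":0,"ay":0,"az":0,"dx":0,"dy":0,"dz":0,"gripper":80},{"ax":0,"ay":0,"az":0,"dx":0,"dy":0,"dz":0,"gripper":80}]'
python3 - <<'E'
from h import *
for n in('scene','wrist'): shot(n,n+'9')
crop('scene9',270,170,160,160,5,'s9c');crop('wrist9',200,100,240,200,3,'w9c')
E
python3 go.py 0.5595 -0.1610 0.252
```

```text
time: 14.25
position: [0.5598, -0.1614, 0.2306]
tool_rot: [0.997, -0.077, -0.0, -0.0]
ft_force: [-0.0, -0.4, 0.1]
grip_width: 0.0278
time: 15.05
position: [0.5599, -0.1614, 0.2305]
tool_rot: [0.997, -0.077, -0.0, -0.0]
ft_force: [-0.9, -0.6, -0.3]
grip_width: 0.0678
t 15.15 pos [ 0.5599 -0.1614  0.2306] grip 0.0688 F [-0.86  0.23 -0.7 ] j6 1.25
delta tool mm [ -0.4  -0.3 -21.4] rotvec [-0.     -0.      0.0004]
```

View pics/s9c.png

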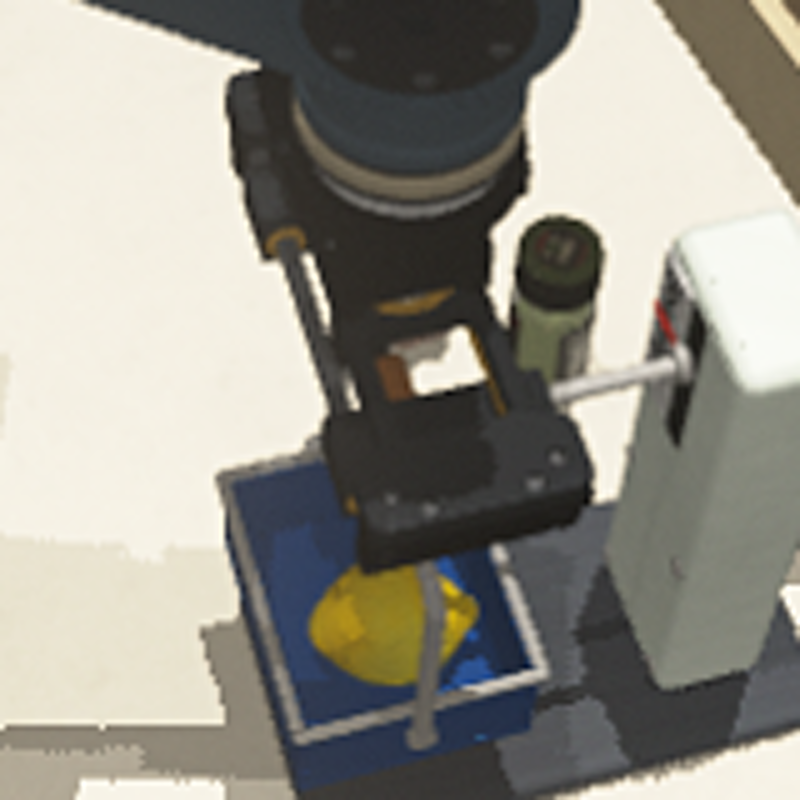

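View pics/wrist9.png

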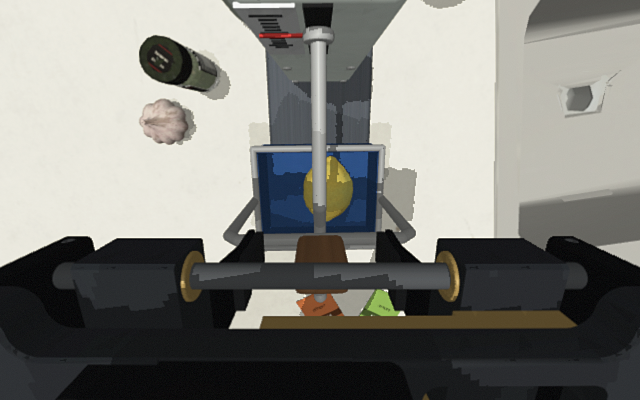

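The basket hangs free between the open fingers, almost unmoved. Drawing straight up.

```bash
python3 -m inch '[{"ax":0,"ay":0,"az":0,"dx":0,"dy":0,"dz":-5,"gripper":80},{"ax":0,"ay":0,"az":0,"dx":0,"dy":0,"dz":-10,"gripper":80},{"ax":0,"ay":0,"az":0,"dx":0,"dy":0,"dz":-15,"gripper":80},{"ax":0,"ay":0,"az":0,"dx":0,"dy":0,"dz":-20,"gripper":80},{"ax":0,"ay":0,"az":0,"dx":0,"dy":0,"dz":-30,"gripper":80},{"ax":0,"ay":0,"az":0,"dx":0,"dy":0,"dz":-30,"gripper":80},{"ax":0,"ay":0,"az":0,"dx":0,"dy":0,"dz":-30,"gripper":80},{"ax":0,"ay":0,"az":0,"dx":0,"dy":0,"dz":-20,"gripper":80}]'
python3 -m inch '[{"ax":0,"ay":0,"az":0,"dx":-15,"dy":-20,"dz":0,"gripper":80},{"ax":0,"ay":0,"az":0,"dx":-15,"dy":-30,"dz":0,"gripper":80},{"ax":0,"ay":0,"az":0,"dx":-15,"dy":-35,"dz":0,"gripper":80},{"ax":0,"ay":0,"az":0,"dx":-15,"dy":-35,"dz":0,"gripper":80},{"ax":0,"ay":0,"az":0,"dx":-15,"dy":-35,"dz":0,"gripper":80},{"ax":0,"ay":0,"az":0,"dx":0,"dy":-30,"dz":0,"gripper":80},{"ax":0,"ay":0,"az":0,"dx":0,"dy":-20,"dz":0,"gripper":80},{"ax":0,"ay":0,"az":0,"dx":0,"dy":0,"dz":0,"gripper":80}]'
python3 - <<'E'
from h import *
for n in('scene','top'): shot(n,n+'10')
crop('scene10',270,190,160,130,5,'s10c');crop('top10',350,120,90,140,4,'t10c')
E
```

```text
time: 15.95
position: [0.5605, -0.1617, 0.3943]
tool_rot: [0.997, -0.076, 0.002, 0.001]
ft_force: [-1.2, -1.1, 0.3]
grip_width: 0.0698
time: 16.75
position: [0.517, 0.0549, 0.3917]
tool_rot: [0.997, -0.075, 0.001, -0.0]
ft_force: [0.2, -0.7, 0.5]
grip_width: 0.0692
```

View pics/s10c.png

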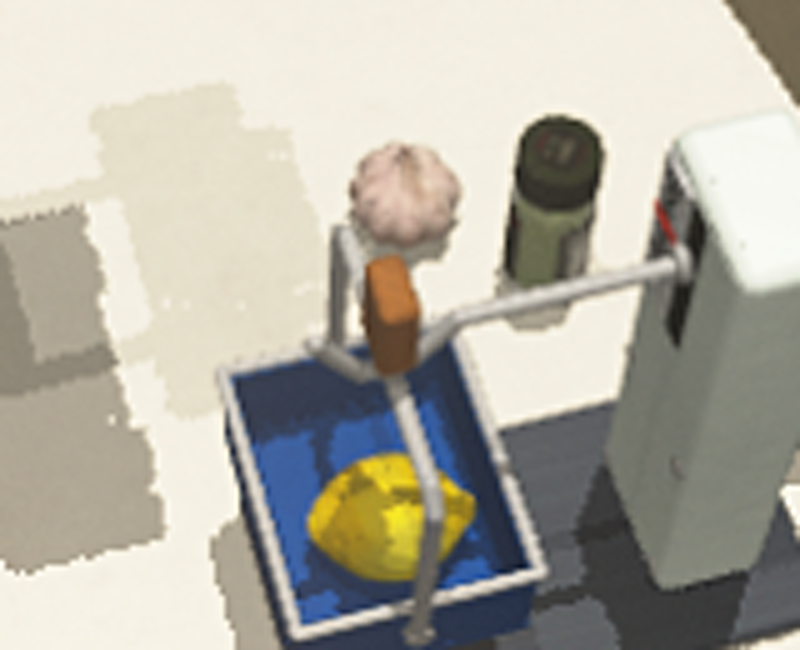

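View pics/top10.png

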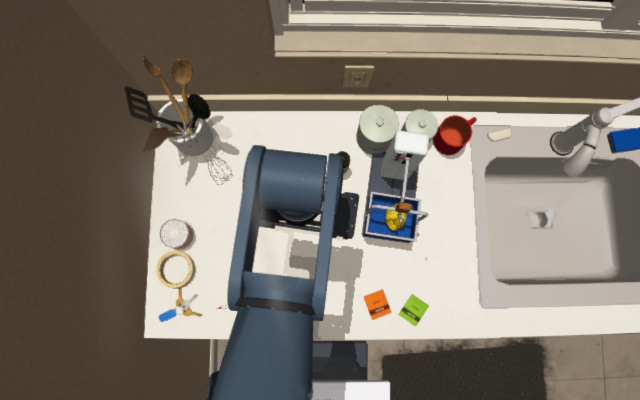

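The basket hangs in the hook at the bar's middle, lemon inside, arm clear. Waiting, then checking for stillness and tilt.

```bash
W='[{"ax":0,"ay":0,"az":0,"dx":0,"dy":0,"dz":0,"gripper":80},{"ax":0,"ay":0,"az":0,"dx":0,"dy":0,"dz":0,"gripper":80}]'
python3 -m inch '[{"ax":0,"ay":0,"az":0,"dx":0,"dy":0,"dz":0,"gripper":80},{"ax":0,"ay":0,"az":0,"dx":0,"dy":0,"dz":0,"gripper":80},{"ax":0,"ay":0,"az":0,"dx":0,"dy":0,"dz":0,"gripper":80},{"ax":0,"ay":0,"az":0,"dx":0,"dy":0,"dz":0,"gripper":80},{"ax":0,"ay":0,"az":0,"dx":0,"dy":0,"dz":0,"gripper":80},{"ax":0,"ay":0,"az":0,"dx":0,"dy":0,"dz":0,"gripper":80},{"ax":0,"ay":0,"az":0,"dx":0,"dy":0,"dz":0,"gripper":80},{"ax":0,"ay":0,"az":0,"dx":0,"dy":0,"dz":0,"gripper":80}]' >/dev/null
python3 -m inch '[{"ax":0,"ay":0,"az":0,"dx":0,"dy":0,"dz":0,"gripper":80},{"ax":0,"ay":0,"az":0,"dx":0,"dy":0,"dz":0,"gripper":80},{"ax":0,"ay":0,"az":0,"dx":0,"dy":0,"dz":0,"gripper":80},{"ax":0,"ay":0,"az":0,"dx":0,"dy":0,"dz":0,"gripper":80},{"ax":0,"ay":0,"az":0,"dx":0,"dy":0,"dz":0,"gripper":80},{"ax":0,"ay":0,"az":0,"dx":0,"dy":0,"dz":0,"gripper":80},{"ax":0,"ay":0,"az":0,"dx":0,"dy":0,"dz":0,"gripper":80},{"ax":0,"ay":0,"az":0,"dx":0,"dy":0,"dz":0,"gripper":80}]'
python3 -m inch '[{"ax":0,"ay":0,"az":0,"dx":0,"dy":0,"dz":0,"gripper":80},{"ax":0,"ay":0,"az":0,"dx":0,"dy":0,"dz":0,"gripper":80},{"ax":0,"ay":0,"az":0,"dx":0,"dy":0,"dz":0,"gripper":80},{"ax":0,"ay":0,"az":0,"dx":0,"dy":0,"dz":0,"gripper":80}]' >/dev/null
python3 - <<'E'
from h import *
L=[shot('scene','f%d'%i) for i in range(8)]; t=shot('top','ft')
for a in L[1:]: print(np.abs(a['img'][190:330,270:430].astype(int)-L[0]['img'][190:330,270:430]).max(), end=' ')
d=load('scene10'); print('vs earlier',np.abs(d['img'][190:330,300:380].astype(int)-L[0]['img'][190:330,300:380]).mean())
crop('f7',270,190,160,130,5,'f7c'); crop('ft',355,180,80,70,8,'ftc')
D=np.median([l['depth'] for l in L],0); c=dict(L[0]); c['depth']=D; X=cloud(c)
m=(X[...,2]>.10)&(X[...,2]<.14)&(abs(X[...,0]-.56)<.08)&(abs(X[...,1]+.16)<.09)
im=c['img'].astype(int); m&=(im.max(-1)-im.min(-1)<35)&(im.mean(-1)>110)
Q=X[m]; A=np.c_[Q[:,:2]-[.56,-.162],np.ones(len(Q))]; s=np.linalg.lstsq(A,Q[:,2],rcond=None)[0]; 
for _ in range(5):
    r=Q[:,2]-A@s; k=abs(r)<.003; s=np.linalg.lstsq(A[k],Q[k,2],rcond=None)[0]
print('rim plane',len(Q),k.sum(),np.degrees(s[:2]),s[2], Q[k].mean(0))
E
```

```text
time: 18.45
position: [0.5171, 0.0526, 0.3906]
tool_rot: [0.997, -0.077, 0.0, -0.0]
ft_force: [0.4, -0.8, -0.6]
grip_width: 0.0698
5 5 5 5 6 5 5 vs earlier 2.1711309523809526
rim plane 495 477 [-0.10429315  1.36933914] 0.1263137333887075 [ 0.55812446 -0.16955212  0.12613666]
```

View pics/f7c.png

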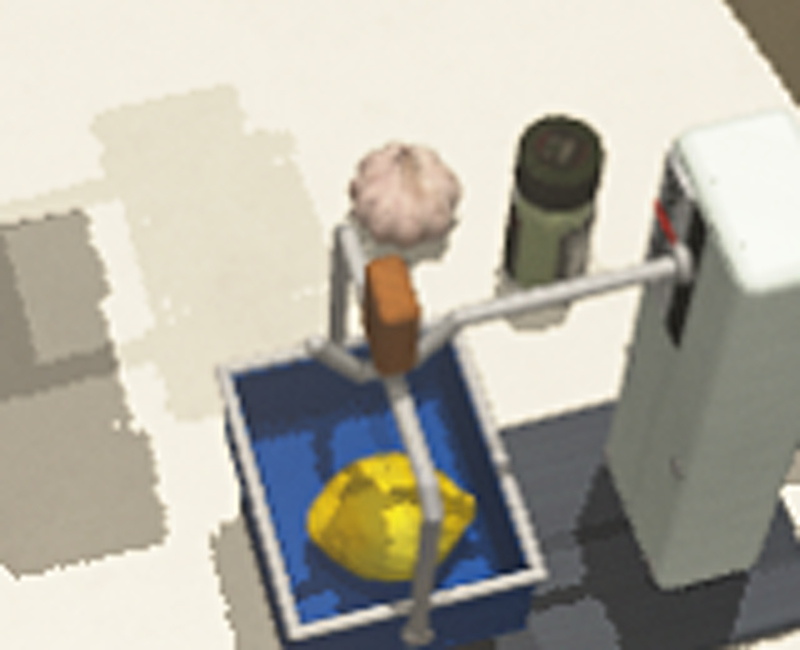

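View pics/ftc.png

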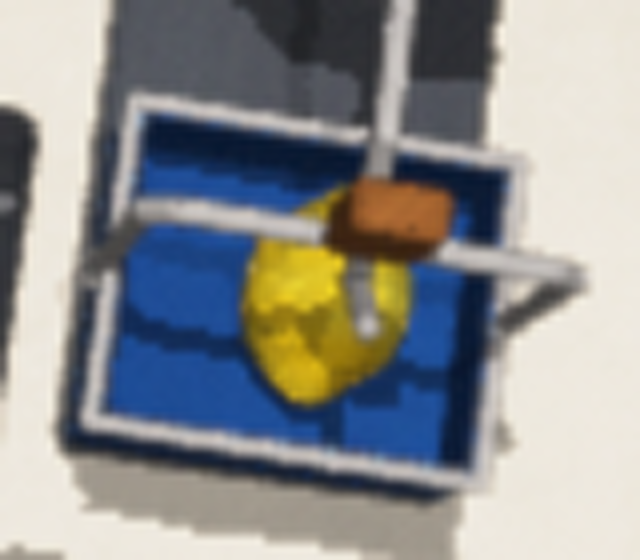

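Still (only ±5 grey-level noise over 0.4 s), tilt about 1.4°, lemon inside, garlic and jar untouched. Handing in.

```bash
python3 -c "
from rig import robot
print(robot.hand_in(), robot.get_obs()['time'])"
```

```text
the job is handed in; nothing more can be done
the job is handed in; nothing more can be done
```

The basket with the lemon is hanging in the spring balance's hook by the middle of its bare handle bar, and I handed the job in at about 19 s of the 58 s.

I gripped the wooden block and brought the basket in from the front with the hook's lip inside the handle loop. I then lowered it until the wrist carried almost no load, let go and drew clear.

- **Hook:** it has sunk about 19 mm, and the slow lowering kept it well away from the 55 mm lower stop. That puts the basket and lemon at roughly 0.35 kg.
- **Stillness and level:** eight pictures over 0.4 s differ only by image noise. The basket tilts about 1.4° along the bar because the lemon lies off-centre.
- **Surroundings:** the lemon is inside the basket, the garlic and jar are where they were, and the arm is clear of everything.

One picture, taken 2 s before the last ones, differs from them by a little more than noise, which I put down to settling and shadows. No other check failed or disagreed.

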